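# Switch on the radio relay in order

## Task

Switch the relay station on in the right order: lightly press the blue key on top of the computer until it is clearly in and stays down, then the green key on the radio, then the yellow key on the finned amplifier. Do not bear down hard, leave the red key alone, and do not lift, shove or tip the devices or disturb the other things on the bench; finish clear of everything.

Things in the scene. Friction and masses are not known exactly. Their poses are not given: they have to be found in the camera images.
- computer: The station computer: white plastic case with a green circuit-board edge and metal sockets, 92 (x) by 70 (y) by 45 mm high, about 0.45 kg, standing loose on the bench. Origin: centre of its underside.
- radio: The two-way radio: black box 120 (x) by 146 (y) mm in a bright aluminium bracket with a round black thumb knob on either side (182 mm over the knobs along y), top 85 mm above the bench, about 0.85 kg, standing loose. Origin: centre of its underside. The red and the green key stand on its top, 84 mm apart.
- amplifier: The power amplifier: black finned heatsink block, 84 (x) by 94 (y) by 85 mm high, about 0.75 kg, standing loose. Origin: centre of its underside.
- blue_key (a joint): Travel of the blue key in m: 0 is out, 0.010 is its hard stop; downward is positive. It counts as switched from 0.003 on and stays where it is pressed. It yields to about 4 N at first, rising to about 6.5 N near the stop; pushing on against the stop soon gives a heavy force.
- blue_key_top (a point): Centre of the top face of a round blue push key in the centre of the computer's top. Cap 32 mm in diameter, standing 18 mm above the device's top when out (63 mm above the bench), in a flat grey collar 42 mm wide and 4 mm high; it moves down with the key.
- green_key (a joint): Travel of the green key in m: 0 is out, 0.010 is its hard stop; downward is positive. It counts as switched from 0.003 on and stays where it is pressed. It yields to about 4 N at first, rising to about 6.5 N near the stop; pushing on against the stop soon gives a heavy force.
- green_key_top (a point): Centre of the top face of a round green push key on the radio's top, 42 mm to the +y side of its middle (the radio's own axes). Cap 32 mm in diameter, standing 18 mm above the device's top when out (103 mm above the bench), in a flat grey collar 42 mm wide and 4 mm high; it moves down with the key.
- yellow_key (a joint): Travel of the yellow key in m: 0 is out, 0.010 is its hard stop; downward is positive. It counts as switched from 0.003 on and stays where it is pressed. It yields to about 4 N at first, rising to about 6.5 N near the stop; pushing on against the stop soon gives a heavy force.
- yellow_key_top (a point): Centre of the top face of a round yellow push key in the centre of the amplifier's top. Cap 32 mm in diameter, standing 18 mm above the device's top when out (103 mm above the bench), in a flat grey collar 42 mm wide and 4 mm high; it moves down with the key.
- red_key (a joint): Travel of the red key in m: 0 is out, 0.010 is its hard stop; downward is positive. It counts as switched from 0.003 on and stays where it is pressed. It yields to about 4 N at first, rising to about 6.5 N near the stop; pushing on against the stop soon gives a heavy force.
- red_key_top (a point): Centre of the top face of a round red push key, the transmit cut-off, on the radio's top, 42 mm to the -y side of its middle (the radio's own axes); to be left alone. Cap 32 mm in diameter, standing 18 mm above the device's top when out (103 mm above the bench), in a flat grey collar 42 mm wide and 4 mm high; it moves down with the key.
- cleaner_can: Bystander: small spray can with a red label, 44 mm in diameter, 100 mm high. Origin: centre of its underside.
- coax_adapter: Bystander: brass coax adapter standing upright, 28 mm in diameter, 55 mm high. Origin: centre of its underside.
- solder_spool: Bystander: orange solder spool standing on its flange, 52 mm in diameter, 43 mm high. Origin: centre of its underside.
There are look-alikes about, which are no part of the job. There is more than one size of the computer; the job needs the largest.

How it is judged:
On the way, in this order (a step that is already met when the one before it is completed fails the run):
1. the blue key is pressed in (3 mm or more) (value of joint blue_key above 0.003 m), for 0.1 s.
2. the green key is pressed in (3 mm or more) (value of joint green_key above 0.003 m), for 0.1 s.
3. the yellow key is pressed in (3 mm or more) (value of joint yellow_key above 0.003 m), for 0.1 s.
At the end, for the whole second after the job is handed in: The blue, green and yellow keys are in (at least 2.5 mm of their 10 mm travel), the red key is out (under 2 mm), computer, radio and amplifier stand upright and at rest within 20 mm of where they began, and the can, adapter and spool lie within 15 mm of where they were (value of joint each of blue_key, green_key, yellow_key above 0.0025 m and value of joint red_key below 0.002 m and distance of each of radio, amplifier, computer from where it was at the start of the episode below 0.02 m and angle between each of radio, amplifier, computer's own z axis and vertical below 0.1 rad and linear speed of each of radio, amplifier, computer below 0.02 m/s and distance of each of cleaner_can, coax_adapter, solder_spool from where it was at the start of the episode below 0.015 m); the robot touches nothing.
It fails at once if a key is pressed (3 mm) before the one that should come first ((value of joint green_key above 0.003 m and value of joint blue_key below 0.002 m) or (value of joint yellow_key above 0.003 m and value of joint blue_key below 0.002 m) or (value of joint yellow_key above 0.003 m and value of joint green_key below 0.002 m)).
It fails at once if the red key is pressed (more than 2 mm) (value of joint red_key above 0.002 m).
It fails at once if a device is pushed harder than a light press (20 N) (contact force between any of the fingers, the arm and radio above 20 N or contact force between any of the fingers, the arm and amplifier above 20 N or contact force between any of the fingers, the arm and computer above 20 N).
It fails at once if a device is lifted, tipped or shoved (10 mm up, 0.15 rad, 20 mm along) (height (world z) of any of radio, amplifier, computer above 0.01 m or angle between any of radio, amplifier, computer's own z axis and vertical above 0.15 rad or distance of any of radio, amplifier, computer from where it was at the start of the episode above 0.02 m).
It fails at once if the can, adapter or spool is disturbed (moved over 15 mm) (distance of any of cleaner_can, coax_adapter, solder_spool from where it was at the start of the episode above 0.015 m).
It also fails if it takes over 48 s, if anything falls off the work surface, if the arm or the gripper's body presses on something with over 40 N, if the wrist force passes 120 N, or if a joint passes its speed limit or range.

## Robot

A 7-joint arm with a two-finger parallel gripper is mounted at the origin on the work surface. World frame = base frame: x ahead of the robot, y to its left, z up, the work surface at z = 0. Lengths are in m, angles in rad, forces in N, time in s.
With the tool pointing down it reaches from about 0.4 to 0.875 m from the base axis. Payload 19.3 kg.
Tool frame: the origin (TCP) lies at the very end of the fingers, on their centre line; the grasp point (between the pads) lies 19 mm behind it; z points along the fingers, y is the line along which they close (so a half turn about z gives the same grasp; the last joint's range is limited). The gripper opens to 85 mm and grips with 20 to 120 N. Pads are 22 mm wide; open, the fingers measure 114 mm over their backs; the gripper's body (76 mm by 85 mm) begins 54 mm behind the grasp point. The pads swing forward as they close: fully open they stand 13 mm farther back than shut.
Start: joints at [-1.33, 0.521, -0.036, 1.599, 0.021, 1.021, -0.113], TCP at [0.191, 0.595, 0.231] pointing down, gripper open.
Joint ranges: [-2.91, 2.91], [-0.3, 2.13], [-1.5, 1.42], [0.17, 2.43], [-1.26, 4.41], [0.16, 1.93], [-2.52, 2.52]. Speed limits (rad/s): [1.89, 1.89, 2.39, 2.39, 3.01, 3.01, 3.01].

## Interface

Orientations are given as [roll, pitch, yaw] about the fixed x, y, z axes, in that order (R = Rz(yaw) Ry(pitch) Rx(roll)).
In Python, from workcell import bot gives the robot as it stands. The module is installed in compiled form; this text tells all that it offers.
- The arm moves only by the tool apply_moves, never from a script. Its arguments are lists of equal length, an entry for each row: "claw": the finger opening in m, from 0 to 0.0854; "xyz": the shift along the tool's x, y, z in m, a list of three; "twist": the turn, a rotation vector about the tool's x, y, z in rad, a list of three. A call has 1 to 20 rows; each row shifts and turns the commanded pose from where the row before left it, along the tool's axes as they then stand; what a row does not reach is not made up. A row lasts 1/10 s, in which the tool goes at most 50 mm and 8.59 degrees, less where a joint would pass 70% of its speed; a pose out of reach is approached as far as the arm can. A call with a gripper value outside its range is refused whole. The fingers move at their own pace and stop on an object; "force" is the grip in N (left out, the last holds). Time passes only in rows, so rows that do not move let the fingers close. It gives the time, the measured TCP pose, the force, the opening and the grip force at its end, in the units of the state.
- bot.observe(): the state, without advancing time (a new reading comes with each control period).
- bot.grab_frame(name): name is "scene" or "top" or "wrist"; returns a dict with "img" (384x512x3 uint8, red, green, blue), "vfov" (degrees; the focal length in pixels is half the picture's height over the tangent of half this angle, whatever the lens; pixels are square), "cx", "cy" (the principal point, pixels), "view" (4x4, takes a point from world to camera coordinates). Camera axes: x right, y up, looking along -z (the intrinsics and any distortion apply to the point x, -y, -z); pixel columns grow to the right and rows downward; lengths in m; the calibration is good to about 2 mm. A picture is of the moment at which its call begins. There is no depth.
- bot.job_done(): hands the job in; it is judged then, once.
Trained networks look in the newest picture that a camera, given by its name, has taken for a name from the list of things; names that differ only in an ending like _2 or _b are one class to them, and where a whole thing is asked for, a point or a joint stands for the part that bears it (a point fixed in the world has none). Each returns a list of dicts, best first, with "score" (0 to 1); they miss things now and then, are a little off and sometimes report something else, mostly with a low value. They report only what shows in the picture. A call takes as long as a camera call. They do not tell look-alikes from the thing itself.
- bot.find_in(camera, query): "position" ([x, y, z] in m, in world coordinates, good to about 4 mm: the middle of the surface that is visible of it).
The state is a dict: "clock": time; "qpos": joint angles; "qd": joint speeds; "joint_efforts": joint torques, N m; "position": TCP position; "tool_rot": TCP orientation; "force": force on the tool from outside, world axes, zero at the start; "moment": the same for the moment, N m; "grip_width": finger opening in m; "finger_force": force on a finger pad.
Only numpy, scipy, OpenCV 4.12 (cv2) and the standard library are available. Lean on these libraries where they do the work, as an engineer would, in place of code of your own. Each camera call takes 0.05 s, during which the arm holds its last target. There are 200 camera calls.

## Working session

There is one attempt and no reset: what is moved stays moved. The work goes in short steps, Python scripts to look and compute and a tool call to move; the robot and the scene stay as the last step left them, time stands still between calls to the robot, and variables do not carry over. Pictures are saved under pics/ and viewed, at most 10 in all, crops included, and the job is handed in when it is done.

Besides the shell and the picture viewer there is one more tool, called after "Emit:" as name(argument=value, ...) on one line, values as JSON. apply_moves: Moves the arm, as the interface text tells. Its arguments: {"type":"object","properties":{"claw":{"type":"array"},"xyz":{"type":"array"},"twist":{"type":"array"},"force":{"type":"number"}},"required":["claw","xyz","twist"]}

```bash
mkdir -p pics
python3 - <<'E'
from workcell import bot
import cv2,numpy as np
s=bot.observe(); print(s['clock'],s['position'],s['tool_rot'],s['force'],s['grip_width'])
ims=[]
for c in ['scene','top']:
    f=bot.grab_frame(c); cv2.imwrite(f'pics/{c}0.png',f['img'][:,:,::-1]); 
    print(c,f['vfov'],f['cx'],f['cy'],np.round(f['view'],3).tolist())
    for q in ['blue_key_top','green_key_top','yellow_key_top','red_key_top','computer','radio','amplifier','cleaner_can','coax_adapter','solder_spool']:
        print(q,[(np.round(d['position'],3).tolist(),round(d['score'],2)) for d in bot.find_in(c,q)])
print(bot.observe()['clock'])
E
```

```text
0.0 [0.19109617 0.5947291  0.2307272 ] [-3.14047433e+00  1.00871177e-04  2.83074272e+00] [ 0.41913895 -0.35931152  0.21848437] 0.08547337864314394
scene 53.391883150901464 259.2874912464498 189.59286811057365 [[-0.603, 0.797, 0.021, 0.317], [-0.427, -0.345, 0.836, 0.197], [0.674, 0.495, 0.549, -1.381], [0.0, 0.0, 0.0, 1.0]]
blue_key_top [([0.564, 0.289, 0.059], 0.66), ([0.563, 0.418, 0.05], 0.42), ([0.692, 0.284, 0.044], 0.4)]
green_key_top [([0.553, -0.014, 0.103], 0.72), ([0.572, 0.002, 0.066], 0.43)]
yellow_key_top [([0.555, -0.012, 0.103], 0.52)]
red_key_top [([0.562, 0.293, 0.062], 0.25), ([0.588, 0.298, 0.049], 0.24)]
computer [([0.576, 0.421, 0.037], 0.92), ([0.698, 0.296, 0.034], 0.69), ([0.586, 0.301, 0.048], 0.66)]
radio [([0.539, -0.247, 0.071], 0.69)]
amplifier [([0.572, -0.001, 0.067], 0.66)]
cleaner_can [([0.756, -0.188, 0.062], 0.93), ([0.756, 0.018, 0.029], 0.32)]
coax_adapter [([0.754, 0.022, 0.031], 0.68)]
solder_spool [([0.759, 0.178, 0.041], 0.55)]
top 52.632838925863155 255.47855422439787 187.35117375315983 [[0.019, -1.0, 0.001, 0.024], [0.998, 0.019, 0.067, -0.641], [-0.067, -0.001, 0.998, -1.235], [0.0, 0.0, 0.0, 1.0]]
blue_key_top [([0.557, 0.416, 0.052], 0.55), ([0.689, 0.284, 0.049], 0.46)]
green_key_top [([0.497, -0.236, 0.103], 0.48)]
yellow_key_top []
red_key_top [([0.52, -0.319, 0.104], 0.62), ([0.745, 0.171, 0.042], 0.58)]
computer [([0.553, 0.409, 0.036], 0.78), ([0.552, 0.282, 0.047], 0.73), ([0.688, 0.284, 0.04], 0.71), ([0.558, 0.288, 0.062], 0.5)]
radio [([0.508, -0.272, 0.085], 0.81)]
amplifier [([0.544, -0.02, 0.086], 0.89), ([0.554, 0.281, 0.043], 0.41), ([0.74, -0.196, 0.099], 0.17)]
cleaner_can [([0.739, -0.199, 0.098], 0.57), ([0.498, -0.235, 0.105], 0.54)]
coax_adapter [([0.749, 0.007, 0.044], 0.54), ([0.742, 0.172, 0.04], 0.47)]
solder_spool [([0.744, 0.174, 0.041], 0.63)]
1.1
```

View pics/scene0.png

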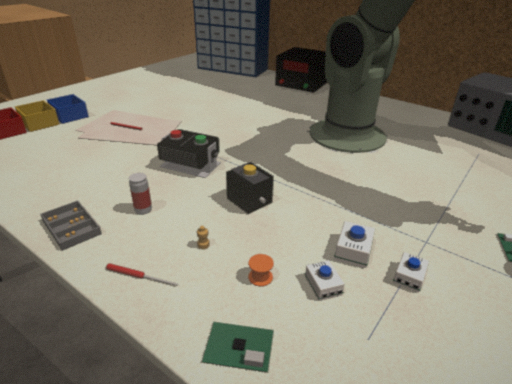

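View pics/top0.png

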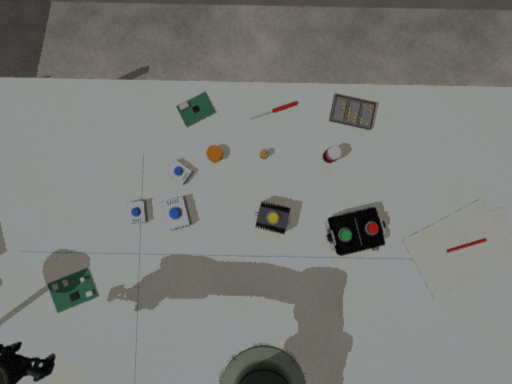

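The scene view shows three computers. The largest has its key at (357,233) in the scene view and (176,213) in the top view. The radio is at top (355,231) with green at (345,235) and red at (372,229), and the amplifier's yellow key is at (273,217). Next I'll locate the caps by colour and project them to their known heights.

```bash
cat > h.py <<'E'
import cv2,numpy as np
def cap(f,uv,z,hue,r=14,smin=110):
    hsv=cv2.cvtColor(f['img'],cv2.COLOR_RGB2HSV); m=cv2.inRange(hsv,(hue[0],smin,60),(hue[1],255,255))
    n,l,st,c=cv2.connectedComponentsWithStats(m)
    k=max((k for k in range(1,n) if np.hypot(*(c[k]-uv))<r),key=lambda k:st[k,4],default=None)
    if k is None: return None
    return c[k],st[k].tolist(),ray(f,c[k],z)
def ray(f,uv,z):
    F=f['img'].shape[0]/2/np.tan(np.radians(f['vfov']/2)); V=f['view']; R=V[:3,:3]
    o=-R.T@V[:3,3]; d=R.T@np.array([(uv[0]-f['cx'])/F,-(uv[1]-f['cy'])/F,-1])
    return o+d*(z-o[2])/d[2]
E
python3 - <<'E'
from workcell import bot
from h import *
px={'top':dict(blue=(176,213),green=(345,235),yellow=(273,217),red=(372,229)),'scene':dict(blue=(357,232),green=(201,139),yellow=(250,170),red=(176,134))}
hue=dict(blue=(100,130),green=(45,90),yellow=(18,35),red=(0,8)); z=dict(blue=.063,green=.103,yellow=.103,red=.103)
for c in px:
    f=bot.grab_frame(c)
    for k in hue:
        r=cap(f,px[c][k],z[k],hue[k]); print(c,k,r and (r[0].round(1).tolist(),r[1],r[2].round(4).tolist()))
E
```

```text
top blue ([174.4, 212.6], [170, 208, 10, 10, 83], [0.5542, 0.2879, 0.063])
top green ([345.5, 234.5], [341, 230, 10, 10, 86], [0.4986, -0.2362, 0.103])
top yellow ([272.8, 217.2], [268, 213, 11, 10, 88], [0.546, -0.0171, 0.103])
top red ([372.7, 228.0], [367, 223, 12, 11, 99], [0.5197, -0.3178, 0.103])
scene blue ([357.0, 231.5], [351, 226, 13, 12, 132], [0.5613, 0.2897, 0.063])
scene green ([200.2, 137.0], [196, 135, 10, 5, 43], [0.4975, -0.2393, 0.103])
scene yellow ([249.5, 168.9], [243, 164, 14, 11, 118], [0.5514, -0.0145, 0.103])
scene red ([175.8, 133.3], [171, 130, 11, 8, 75], [0.5251, -0.3121, 0.103])
```

Emit:
apply_moves(claw=[0,0,0,0,0,0,0,0,0,0,0,0,0,0,0,0,0,0,0,0], xyz=[[-0.022,-0.009,0.005],[-0.022,-0.009,0.005],[-0.022,-0.009,0.005],[-0.022,-0.009,0.005],[-0.022,-0.009,0.005],[-0.022,-0.009,0.005],[-0.022,-0.009,0.005],[-0.022,-0.009,0.005],[-0.022,-0.009,0.005],[-0.022,-0.009,0.005],[-0.022,-0.009,0.005],[-0.022,-0.009,0.005],[-0.022,-0.009,0.005],[-0.022,-0.009,0.005],[-0.022,-0.009,0.005],[-0.022,-0.009,0.005],[-0.022,-0.009,0.005],[-0.022,-0.009,0.005],[-0.022,-0.009,0.005],[0,0,0]], twist=[[0,0,0],[0,0,0],[0,0,0],[0,0,0],[0,0,0],[0,0,0],[0,0,0],[0,0,0],[0,0,0],[0,0,0],[0,0,0],[0,0,0],[0,0,0],[0,0,0],[0,0,0],[0,0,0],[0,0,0],[0,0,0],[0,0,0],[0,0,0]])

```text
clock: 3.2
position: [0.539, 0.3013, 0.1356]
tool_rot: [-3.14, 0.001, 2.827]
force: [0.3, -0.1, 0.1]
grip_width: -0.0001
finger_force: 0.0
```

```bash
cat > w.py <<'E'
import sys
from workcell import bot
from h import *
name,z,x,y,h0,h1=sys.argv[1],*map(float,sys.argv[2:])
s=bot.observe(); f=bot.grab_frame('wrist'); cv2.imwrite(f'pics/w_{name}.png',f['img'][:,:,::-1])
F=192/np.tan(np.radians(f['vfov']/2)); p=f['view']@[x,y,z,1]; uv=(f['cx']-F*p[0]/p[2],f['cy']+F*p[1]/p[2])
r=cap(f,uv,z,(h0,h1),r=60); print('pred uv',np.round(uv,1)); print(r and [np.round(a,4).tolist() for a in r])
yaw=s['tool_rot'][2]; d=(r[2] if r else np.array([x,y,z]))[:2]-s['position'][:2]
c,sn=np.cos(yaw),np.sin(yaw); print('TCP',s['position'].round(4),'tool shift',(c*d[0]+sn*d[1]).round(4),(sn*d[0]-c*d[1]).round(4),'F',s['force'].round(2))
E
python3 w.py blue .063 .555 .288 100 130
```

```text
pred uv [244.  221.6]
[[243.6956, 215.9735], [225, 198, 38, 38, 1094], [0.5502, 0.2894, 0.063]]
TCP [0.539  0.3013 0.1356] tool shift -0.0144 -0.0079 F [ 0.32 -0.08  0.13]
```

View pics/w_blue.png

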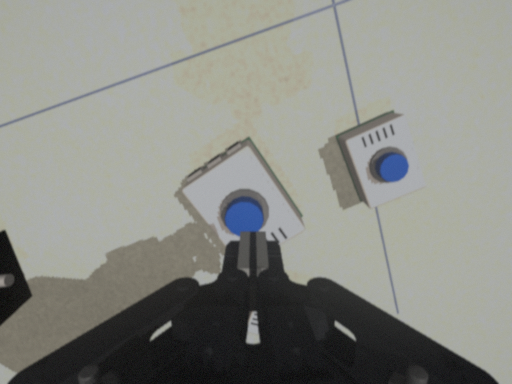

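Wrist view: the large computer's blue cap is at (244,217), just ahead of the closed fingertips, and the small look-alike is at (392,167). The fix (0.552, 0.289) agrees with the top view.

Emit:
apply_moves(claw=[0,0,0,0,0,0,0,0,0,0,0,0], xyz=[[-0.0042,-0.002,0.005],[-0.0042,-0.002,0.005],[-0.0042,-0.002,0.008],[-0.0042,-0.002,0.01],[0,0,0.01],[0,0,0.01],[0,0,0.008],[0,0,0.006],[0,0,0.003],[0,0,0.001],[0,0,0],[0,0,0]], twist=[[0,0,0],[0,0,0],[0,0,0],[0,0,0],[0,0,0],[0,0,0],[0,0,0],[0,0,0],[0,0,0],[0,0,0],[0,0,0],[0,0,0]])

```text
clock: 4.45
position: [0.5505, 0.2917, 0.0706]
tool_rot: [3.141, 0.0, 2.831]
force: [0.2, 1.0, 0.1]
grip_width: -0.0001
finger_force: 0.0
```

Emit:
apply_moves(claw=[0,0,0,0,0,0,0,0], xyz=[[-0.001,0.002,0.003],[-0.001,0,0.003],[0,0,0.002],[0,0,0.001],[0,0,0.001],[0,0,0.001],[0,0,0],[0,0,0]], twist=[[0,0,0],[0,0,0],[0,0,0],[0,0,0],[0,0,0],[0,0,0],[0,0,0],[0,0,0]])

```text
clock: 5.25
position: [0.553, 0.293, 0.0593]
tool_rot: [3.141, 0.0, 2.831]
force: [1.7, 0.8, 2.0]
grip_width: -0.0001
finger_force: 1.2
```

Emit:
apply_moves(claw=[0,0,0,0,0], xyz=[[0,0,0.001],[0,0,0.001],[0,0,0.001],[0,0,0],[0,0,0]], twist=[[0,0,0],[0,0,0],[0,0,0],[0,0,0],[0,0,0]])

```text
clock: 5.75
position: [0.5529, 0.2929, 0.0562]
tool_rot: [3.142, 0.0, 2.831]
force: [1.9, 0.1, 1.9]
grip_width: -0.0002
finger_force: 1.2
```

Run:
```python
from workcell import bot
import cv2
f=bot.grab_frame('scene')['img'][150:290,280:450,::-1]
w=bot.grab_frame('wrist')['img'][150:290,160:330,::-1]
cv2.imwrite('pics/b1.png',cv2.resize(cv2.hconcat([f,w]),None,fx=2.3,fy=2.3,interpolation=cv2.INTER_CUBIC))
```

```text
(no output)
```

View pics/b1.png

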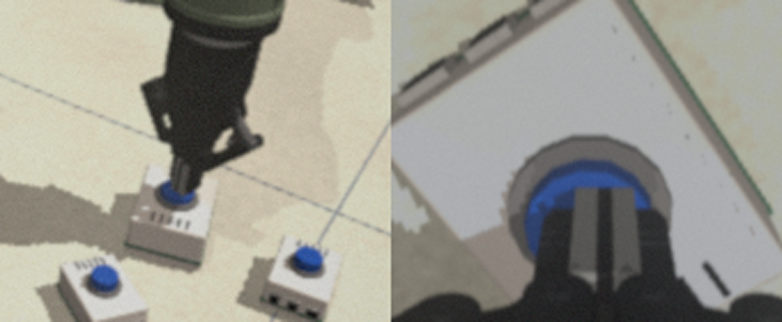

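The fingertips are on the cap at about (600,190) in the right half, and the cap looks lower in its collar. One more small step, reading the force while moving.

Emit:
apply_moves(claw=[0], xyz=[[0,0,0.001]], twist=[[0,0,0]])

```text
clock: 5.95
position: [0.5529, 0.2929, 0.0554]
tool_rot: [-3.142, -0.0, 2.831]
force: [1.1, 0.5, 6.5]
grip_width: -0.0002
finger_force: 2.9
```

Emit:
apply_moves(claw=[0,0,0,0,0,0,0,0,0,0,0,0,0,0,0,0,0], xyz=[[0,0,-0.005],[0,0,-0.015],[0,0,-0.03],[0,0,-0.035],[0,0,-0.03],[-0.004,-0.02,0],[-0.005,-0.026,0],[-0.005,-0.026,0],[-0.005,-0.026,0],[-0.005,-0.026,0],[-0.005,-0.026,0],[-0.005,-0.026,0],[-0.005,-0.026,0],[-0.005,-0.026,0],[-0.005,-0.026,0],[-0.004,-0.02,0],[0,0,0]], twist=[[0,0,0],[0,0,0],[0,0,0],[0,0,0],[0,0,0],[0,0,0],[0,0,0],[0,0,0],[0,0,0],[0,0,0],[0,0,0],[0,0,0],[0,0,0],[0,0,0],[0,0,0],[0,0,0],[0,0,0]])

```text
clock: 7.65
position: [0.5191, 0.0129, 0.1714]
tool_rot: [-3.141, 0.001, 2.827]
force: [-0.1, 0.2, 0.5]
grip_width: -0.0001
finger_force: 0.0
```

Run:
```python
from workcell import bot
from h import *
f=bot.grab_frame('scene'); r=cap(f,(357,234),.063,(100,130)); print(r)
c=f['img'][190:290,290:440,::-1]; o=cv2.imread('pics/scene0.png')[190:290,290:440]
cv2.imwrite('pics/b2.png',cv2.resize(cv2.hconcat([o,c]),None,fx=2.6,fy=2.6,interpolation=cv2.INTER_CUBIC))
print(bot.observe()['position'])
```

```text
(array([356.5, 233. ]), [350, 229, 14, 9, 100], array([0.56682293, 0.29103386, 0.063     ]))
[0.51943739 0.01466796 0.17127099]
```

View pics/b2.png

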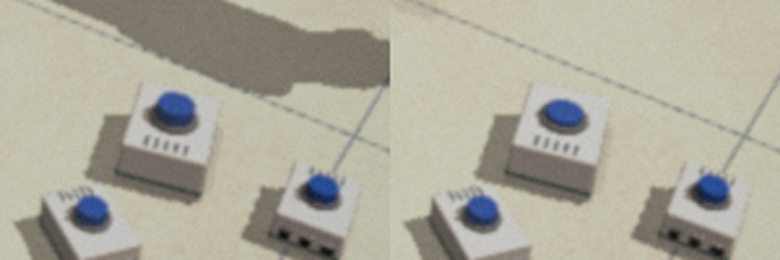

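Before (left) and after (right): the blue cap at (565,113) now sits low in its collar and stays there, and the computer has not moved. Next is the green key.

Emit:
apply_moves(claw=[0,0,0,0,0,0,0,0,0,0,0,0], xyz=[[-0.004,-0.022,0],[-0.004,-0.025,0],[-0.004,-0.025,0],[-0.004,-0.025,0],[-0.004,-0.025,0],[-0.004,-0.025,0],[-0.004,-0.025,0],[-0.004,-0.025,0],[-0.004,-0.025,0],[-0.004,-0.023,0],[0,0,0],[0,0,0]], twist=[[0,0,0],[0,0,0],[0,0,0],[0,0,0],[0,0,0],[0,0,0],[0,0,0],[0,0,0],[0,0,0],[0,0,0],[0,0,0],[0,0,0]])

```text
clock: 8.9
position: [0.483, -0.229, 0.1706]
tool_rot: [3.141, 0.0, 2.831]
force: [0.9, 0.8, -0.2]
grip_width: -0.0
finger_force: 0.0
```

```bash
python3 w.py green .103 .499 -.2365 45 90
```

```text
pred uv [250.5 222.3]
[[246.9785, 216.5941], [228, 198, 39, 39, 1116], [0.4935, -0.2376, 0.103]]
TCP [ 0.483  -0.229   0.1706] tool shift -0.0126 -0.005 F [ 0.9   0.81 -0.21]
```

View pics/w_green.png

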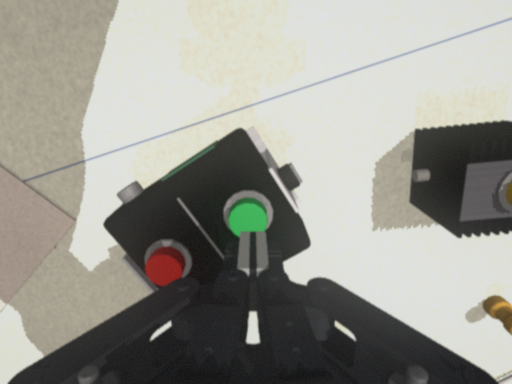

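Wrist view: the green cap is at (247,217) directly ahead of the fingertips, with red at (165,265), well off to the side.

Emit:
apply_moves(claw=[0,0,0,0,0,0,0,0,0,0,0,0], xyz=[[-0.004,-0.001,0.005],[-0.004,-0.001,0.005],[-0.004,-0.001,0.008],[-0.003,-0.001,0.01],[0,0,0.01],[0,0,0.01],[0,0,0.006],[0,0,0.005],[0,0,0.003],[0,0,0.001],[0,0,0],[0,0,0]], twist=[[0,0,0],[0,0,0],[0,0,0],[0,0,0],[0,0,0],[0,0,0],[0,0,0],[0,0,0],[0,0,0],[0,0,0],[0,0,0],[0,0,0]])

```text
clock: 10.15
position: [0.4959, -0.2381, 0.1076]
tool_rot: [-3.142, 0.0, 2.831]
force: [-0.1, 0.1, 0.5]
grip_width: 0.0002
finger_force: 0.0
```

Emit:
apply_moves(claw=[0,0,0,0,0,0,0], xyz=[[0,0,0.002],[0,0,0.002],[0,0,0.001],[0,0,0.001],[0,0,0.001],[0,0,0.001],[0,0,0.001]], twist=[[0,0,0],[0,0,0],[0,0,0],[0,0,0],[0,0,0],[0,0,0],[0,0,0]])

```text
clock: 10.85
position: [0.4958, -0.2381, 0.0983]
tool_rot: [-3.142, 0.0, 2.831]
force: [0.0, 0.5, 5.4]
grip_width: 0.0001
finger_force: 2.5
```

Emit:
apply_moves(claw=[0,0], xyz=[[0,0,0.001],[0,0,0.001]], twist=[[0,0,0],[0,0,0]])

```text
clock: 11.05
position: [0.4958, -0.2381, 0.0963]
tool_rot: [-3.142, 0.0, 2.831]
force: [-0.7, -0.5, 5.2]
grip_width: 0.0
finger_force: 2.8
```

Emit:
apply_moves(claw=[0,0,0,0,0,0,0,0,0,0,0,0,0,0,0,0,0], xyz=[[0,0,-0.005],[0,0,-0.015],[0,0,-0.03],[0,0,-0.025],[0.002,0.01,0],[0.003,0.02,0],[0.003,0.022,0],[0.003,0.022,0],[0.003,0.022,0],[0.003,0.022,0],[0.003,0.022,0],[0.003,0.022,0],[0.003,0.022,0],[0.003,0.022,0],[0.003,0.02,0],[0,0,0],[0,0,0]], twist=[[0,0,0],[0,0,0],[0,0,0],[0,0,0],[0,0,0],[0,0,0],[0,0,0],[0,0,0],[0,0,0],[0,0,0],[0,0,0],[0,0,0],[0,0,0],[0,0,0],[0,0,0],[0,0,0],[0,0,0]])

```text
clock: 12.75
position: [0.5341, -0.0128, 0.171]
tool_rot: [-3.141, -0.001, 2.832]
force: [-1.0, -0.7, -0.2]
grip_width: 0.0001
finger_force: 0.0
```

```bash
python3 w.py yellow .103 .546 -.017 18 35
python3 - <<'E'
from workcell import bot
from h import *
f=bot.grab_frame('scene')
print(cap(f,(201,140),.103,(45,90)),cap(f,(176,134),.103,(0,8)))
c=f['img'][100:200,130:260,::-1]; o=cv2.imread('pics/scene0.png')[100:200,130:260]
a=cv2.resize(cv2.hconcat([o,c]),(780,300),interpolation=cv2.INTER_CUBIC)
w=cv2.resize(cv2.imread('pics/w_yellow.png'),(400,300))
cv2.imwrite('pics/g2.png',cv2.vconcat([a,cv2.copyMakeBorder(w,0,0,0,380,cv2.BORDER_CONSTANT)]))
E
```

```text
pred uv [253.1 216.5]
[[250.4862, 212.9362], [231, 193, 40, 40, 1300], [0.5425, -0.018, 0.103]]
TCP [ 0.5341 -0.0128  0.171 ] tool shift -0.0096 -0.0023 F [-0.97 -0.73 -0.17]
(array([200.36585366, 139.07317073]), [196, 137, 10, 5, 41], array([ 0.50721682, -0.22924107,  0.103     ])) (array([175.45454545, 133.65151515]), [171, 130, 10, 8, 66], array([ 0.52754717, -0.31094258,  0.103     ]))
```

View pics/g2.png

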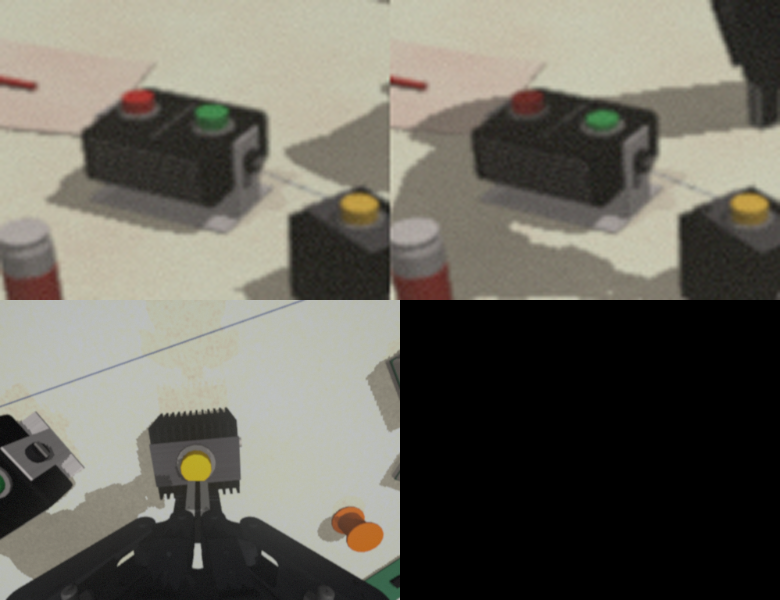

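The green cap at (603,120) is now low, red at (527,103) is still out, and the radio has not moved. The yellow cap is ahead of the fingertips at (195,467) in the lower view. Now I'll press yellow.

Emit:
apply_moves(claw=[0,0,0,0,0,0,0,0,0,0,0,0,0,0,0,0,0], xyz=[[-0.004,-0.001,0.005],[-0.004,0,0.005],[-0.003,0,0.008],[0,0,0.01],[0,0,0.01],[0,0,0.01],[0,0,0.006],[0,0,0.005],[0,0,0.003],[0,0,0.001],[0,0,0.002],[0,0,0.002],[0,0,0.001],[0,0,0.001],[0,0,0.001],[0,0,0.001],[0,0,0.001]], twist=[[0,0,0],[0,0,0],[0,0,0],[0,0,0],[0,0,0],[0,0,0],[0,0,0],[0,0,0],[0,0,0],[0,0,0],[0,0,0],[0,0,0],[0,0,0],[0,0,0],[0,0,0],[0,0,0],[0,0,0]])

```text
clock: 14.55
position: [0.5446, -0.0174, 0.0994]
tool_rot: [3.142, 0.0, 2.831]
force: [-0.8, -0.1, 5.3]
grip_width: -0.0001
finger_force: 2.4
```

Emit:
apply_moves(claw=[0,0,0], xyz=[[0,0,0.001],[0,0,0.001],[0,0,0.001]], twist=[[0,0,0],[0,0,0],[0,0,0]])

```text
clock: 14.85
position: [0.5446, -0.0174, 0.0963]
tool_rot: [3.142, 0.0, 2.831]
force: [-1.5, 0.3, 6.0]
grip_width: 0.0003
finger_force: 2.8
```

Emit:
apply_moves(claw=[0,0,0,0,0,0,0,0,0,0,0], xyz=[[0,0,-0.005],[0,0,-0.015],[0,0,-0.03],[0,0,-0.035],[0,0,-0.03],[0,0.02,-0.01],[0,0.03,0],[0,0.03,0],[0,0.03,0],[0,0.02,0],[0,0,0]], twist=[[0,0,0],[0,0,0],[0,0,0],[0,0,0],[0,0,0],[0,0,0],[0,0,0],[0,0,0],[0,0,0],[0,0,0],[0,0,0]])

```text
clock: 15.95
position: [0.5846, 0.1092, 0.2211]
tool_rot: [3.141, -0.0, 2.834]
force: [-0.8, -0.2, 0.2]
grip_width: -0.0001
finger_force: 0.0
```

Run:
```python
from workcell import bot
from h import *
f=bot.grab_frame('scene')
for a in [((357,234),(100,130)),((201,140),(45,90)),((250,171),(18,35)),((176,134),(0,8))]: print(cap(f,a[0],.1,a[1])[:2])
c=f['img'][110:260,130:390,::-1]; o=cv2.imread('pics/scene0.png')[110:260,130:390]
cv2.imwrite('pics/end.png',cv2.resize(cv2.vconcat([o,c]),(520,600),interpolation=cv2.INTER_CUBIC))
```

```text
(array([356.65656566, 233.06060606]), [350, 229, 14, 9, 99])
(array([202.04166667, 139.33333333]), [199, 137, 7, 5, 24])
(array([249.42222222, 170.15555556]), [243, 166, 13, 9, 90])
(array([175.46875, 133.75   ]), [171, 130, 10, 8, 64])
```

View pics/end.png

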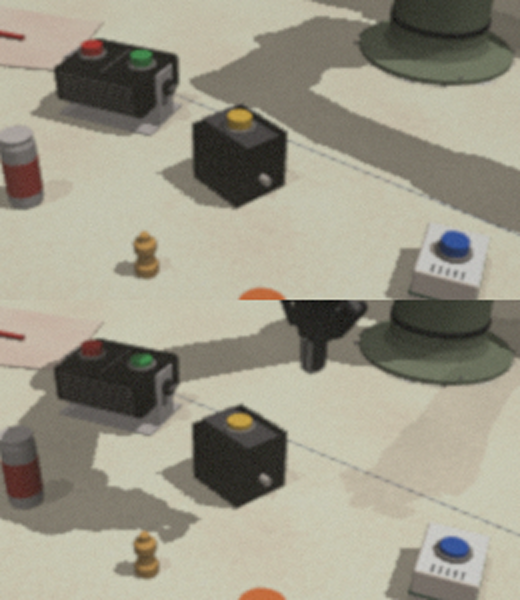

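The lower (after) half shows blue (453,548), green (143,360) and yellow (240,421) all low. Red (92,349) is out, the devices and bystanders have not moved, and the arm is clear.

```bash
python3 -c "
from workcell import bot
print(bot.job_done())"
```

```text
the job is handed in; nothing more can be done
None
```

I pressed the blue, green and yellow keys in that order with about 5–6.5 N at the wrist; the last picture shows all three down, red out, nothing moved and the arm clear, and the job is handed in (no verdict was returned).

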